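# Wedge the rocking shaker

## Robot

A 7-joint arm with a two-finger parallel gripper is mounted at the origin on a cart in front of the work surface, level with it; the furniture and walls round the work are solid. World frame = base frame: x ahead of the robot, y to its left, z up, the work surface at z = 0. Lengths are in m, angles in rad, forces in N, time in s.
With the tool pointing down it reaches from about 0.425 to 0.875 m from the base axis. Payload 8.4 kg.
Tool frame: the origin (TCP) lies at the very end of the fingers, on their centre line; the grasp point (between the pads) lies env.grip_depth behind it (env.grip_depth is the distance from the TCP to the grasp point, in m); x points along the fingers, y is the direction in which the jaws open and shut, and the axes are right-handed (so a half turn about x gives the same grasp; the last joint's range is limited). The gripper opens to 87 mm and grips with 3 to 60 N. Pads are 19 mm wide; open, the fingers measure 117 mm over their backs; the gripper's body (75 mm by 190 mm) begins 51 mm behind the grasp point.
Start: joints at [1.19, 0.333, 0.04, 1.465, -0.013, 1.343, -0.059], TCP at [0.181, -0.624, 0.223] pointing down, gripper open.
Joint ranges: [-2.58, 2.58], [-0.38, 2.09], [-1.3, 1.39], [0.25, 2.4], [-1.5, 4.64], [0.08, 2.09], [-2.65, 2.65]. Speed limits (rad/s): [2.22, 2.22, 2.79, 2.79, 3.14, 3.14, 3.14].

## Interface

Orientations are given as a rotation vector (axis times angle).
In Python, from cell import env, gripper_to, kin, eyes, ticket, read_time, read_qpos, read_qd, read_tau, read_eef_pos, read_ee_rot, read_force, read_ft_torque, read_gripper_width gives the robot as it stands. The module is installed in compiled form; this text tells all that it offers. Calls block until the motion is done:
- env.move_pose(position, orientation): joint-space move of the TCP to a pose.
- env.movel(position, frame=None, velocity=0.15, threshold=None): straight line of the TCP; frame=None keeps the orientation; velocity is the mean speed in m/s. With threshold (N) it stops when the force on the tool has changed by that much, and returns True; else False.
- env.goto_joints(angles): joint-space move.
- gripper_to(opening, strength=None): finger opening in m; strength is the grip in N (None keeps the last); returns when the fingers have stopped.
- env.sleep(seconds).
- kin.ik(position, orientation): joint angles nearest the present ones, or None.
- eyes.get_image(name): name is "side" or "top"; returns (picture, depth): 384x512x3 uint8, blue, green, red; 384x512 float32, m along the optical axis (not along the pixel's ray), 0 where there is no reading.
- eyes.camera_params(name): a dict with "vertical_fov" (degrees; the focal length in pixels is half the picture's height over the tangent of half this angle, whatever the lens; pixels are square), "cx", "cy" (the principal point, pixels), "view" (4x4, takes a point from world to camera coordinates). Camera axes: x right, y up, looking along -z (the intrinsics and any distortion apply to the point x, -y, -z); pixel columns grow to the right and rows downward; lengths in m; the calibration is good to about 2 mm. A picture is of the moment at which its call begins. camera_params takes no time and is no camera call.
A pose or a line that the arm cannot do raises env.IKError and nothing moves.
- ticket.sign_off(): hands the job in, once; it reports no verdict.
Readings, each from a call of its own:
- read_time(): time.
- read_qpos(): joint angles.
- read_qd(): joint speeds.
- read_tau(): joint torques, N m.
- read_eef_pos(): TCP position.
- read_ee_rot(): TCP orientation.
- read_force(): force on the tool from outside, world axes, zero at the start.
- read_ft_torque(): the same for the moment, N m.
- read_gripper_width(): finger opening in m.
Only numpy, scipy, OpenCV 4.12 (cv2) and the standard library are available. Lean on these libraries where they do the work, as an engineer would, in place of code of your own. Each camera call takes 0.05 s, during which the arm holds its last target.

## Task

The dish shaker rocks because its front-left foot (the red one) is too short. With your fingertips, slide the orange wedge along the worktop, thin end first, squarely under that foot until the shaker stands firm and level, then press down firmly with a fingertip on the bare deck corner above that foot for about a second to show that it no longer rocks, and take your hand away. Do not lift or carry anything, do not shove the shaker about, and leave the dishes on it and the things around it alone.

Things in the scene. Friction and masses are not known exactly. Their poses are not given: they have to be found in the camera images.
- shaker: white orbital dish shaker, 210 (x) by 190 mm (y), 2.3 kg, standing loose on four feet 22 mm across at x = +-85, y = +-75 mm. Origin on the worktop under its centre; x to its back, y to its left. Housing from 24 mm up; flat front deck (x -105 to -45 mm) 74 mm high, two 15 mm knobs on its right half. It rests level on the three black feet; the red front-left foot is short.
- foot_pad (a point): centre of the underside of the short front-left foot: a red pad, 22 mm across, 8 mm thick, on a steel screw that does not turn or give. It hangs clear of the worktop.
- short_foot (a joint): gap in m between the red pad and the worktop while the shaker stands level; it differs from case to case (5 to 9 mm) and stays as it is
- corner (a point): point on the deck's bare front-left corner, straight above the short foot, 74 mm above the worktop: press here. Unwedged, about 2 N here rocks the shaker about the line through its front-right and back-left feet until the short foot lands; the corner then drops by the gap.
- wedge: orange plastic wedge flat in front of the shaker, 100 (x) by 50 mm (y), 60 g; 2 mm thick at the thin end (x = +50 mm), rising evenly to 16 mm at the upright back face (x = -50 mm). Origin: centre of the underside; x to the thin end; centre of mass at x = -15 mm. It slides freely (under 1 N) until the foot sits on its slope; then the push needed rises quickly, past 5 N.
- dish_a: petri dish with lid, 62 mm across, 15 mm high, loose on the left of the shaker's platform; origin at its underside. Leave it there.
- dish_b: petri dish with lid, 62 mm across, 15 mm high, loose on the right of the shaker's platform; origin at its underside. Leave it there.
- marker: marker pen with a blue cap, 132 mm long (its y), 12 mm thick, lying on the worktop to the right of the wedge; leave alone
- slides: small white and red carton, 32 x 82 x 34 mm, origin at its underside, standing on the worktop to the right of the shaker; leave alone
- platform (a point): centre of the top of the shaker's dish platform, 99 mm above the worktop; the platform is 150 (x) by 180 mm (y) with a rail 10 mm higher round it
Things that resemble listed ones, but are neither listed nor needed, are in the scene too. Of the things shaped like the wedge, the orange one is meant.

How it is judged:
By the outcome, as a careful person would: the job done as asked, in the order asked, and still so for the second after the job is handed in, with the robot touching nothing.
It also fails if it takes over 61 s, if anything falls off the work surface, if the arm or the gripper's body presses on something with over 40 N, if the wrist force passes 120 N, or if a joint passes its speed limit or range.

## Working session

There is one attempt and no reset: what is moved stays moved. The work goes in short steps, each a Python script; the robot and the scene stay as the last script left them, time stands still between calls to the robot, and variables do not carry over. Pictures are saved under pics/ and viewed, and the job is handed in when it is done.

```bash
mkdir -p pics; ls; python3 - <<'E'
from cell import *
import cv2,numpy as np
for n in ("side","top"):
    im,d=eyes.get_image(n); cv2.imwrite(f"pics/{n}0.png",im); np.savez(f"{n}0.npz",im=im,d=d)
    print(n,eyes.camera_params(n),(d==0).mean(),d.max())
print(read_time(),env.grip_depth,read_eef_pos(),read_ee_rot(),read_gripper_width(),read_force())
E
```

```text
pics
side {'vertical_fov': 56.117972240371714, 'cx': 260.0287750610925, 'cy': 192.3537658211317, 'view': array([[-8.93017450e-01, -4.50022033e-01, -5.69521240e-05,
         5.70125490e-01],
       [ 1.81459230e-01, -3.60200972e-01,  9.15056177e-01,
        -1.59806514e-01],
       [-4.11815955e-01,  8.17150800e-01,  4.03326406e-01,
        -7.64484246e-01],
       [ 0.00000000e+00,  0.00000000e+00,  0.00000000e+00,
         1.00000000e+00]])} 0.0039825439453125 3.7068937
top {'vertical_fov': 45.51881693029492, 'cx': 252.86864868839356, 'cy': 190.57011385344825, 'view': array([[-6.50595604e-03, -9.99312928e-01,  3.64875940e-02,
         1.18852721e-01],
       [ 9.85583082e-01, -2.38915616e-04,  1.69191993e-01,
        -5.90188903e-01],
       [-1.69067029e-01,  3.70623110e-02,  9.84907470e-01,
        -9.80200526e-01],
       [ 0.00000000e+00,  0.00000000e+00,  0.00000000e+00,
         1.00000000e+00]])} 0.004084269205729167 1.9345697
0.1 0.0187 [ 0.18060335 -0.62398849  0.22175673] [ 2.07065087  0.29515105 -2.07132499] 0.08670711147453464 [-0.42596585  0.02223243 -0.38300007]
```

View pics/top0.png

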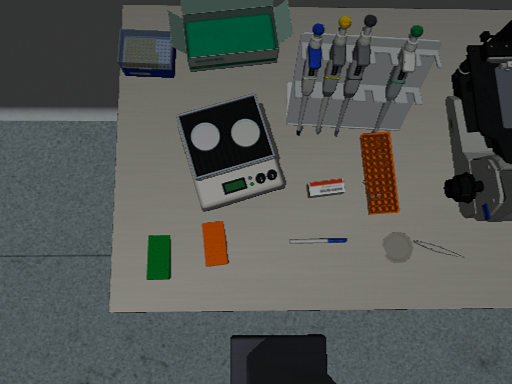

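View pics/side0.png

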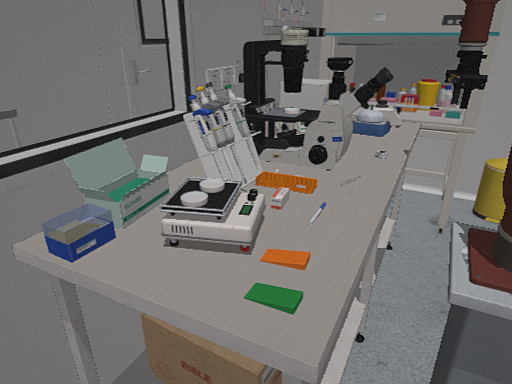

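The top view shows the shaker at about (232,152). There are two wedge shapes: orange at (215,244) and green at (159,257). The orange one fits the description, and the orange rack at (379,173) isn't a wedge. I'll confirm this in enlarged crops and measure.

```bash
cat > h.py <<'E'
import numpy as np,cv2
from cell import *
def cam(n):
    p=eyes.camera_params(n); f=192/np.tan(np.radians(p["vertical_fov"]/2)); return f,p["cx"],p["cy"],np.array(p["view"])
def cloud(n,d):
    f,cx,cy,V=cam(n); v,u=np.mgrid[:384,:512]
    P=np.stack([(u-cx)/f*d,-(v-cy)/f*d,-d],-1)
    return (P-V[:3,3])@V[:3,:3]
def proj(n,p):
    f,cx,cy,V=cam(n); c=np.atleast_2d(p)@V[:3,:3].T+V[:3,3]
    return np.stack([cx+f*c[:,0]/-c[:,2],cy-f*c[:,1]/-c[:,2]],-1)
def atz(n,u,v,z):
    f,cx,cy,V=cam(n); r=np.array([(u-cx)/f,-(v-cy)/f,-1])@V[:3,:3]; o=-V[:3,3]@V[:3,:3]
    return o+r*(z-o[2])/r[2]
def shot(n,name):
    im,d=eyes.get_image(n); cv2.imwrite(f"pics/{name}.png",im); np.savez(f"{name}.npz",im=im,d=d); return im,d
E
python3 - <<'E'
from h import *
for n in("top","side"):
    z=np.load(n+"0.npz"); im,d=z["im"],z["d"]; P=cloud(n,d)
    hsv=cv2.cvtColor(im,cv2.COLOR_BGR2HSV)
    m=(hsv[...,0]<15)&(hsv[...,1]>170)&(hsv[...,2]>100)
    nn,l,s,c=cv2.connectedComponentsWithStats(m.astype(np.uint8))
    for i in range(1,nn):
        if s[i,4]>150:
            Q=P[(l==i)]; 
            print(n,s[i],c[i],np.median(Q,0).round(4),Q[:,2].min(),Q[:,2].max())
            r=cv2.minAreaRect(Q[:,:2].astype(np.float32)*1000); print(r)
    t=P[(P[...,2]>-.02)&(P[...,2]<.02)&(P[...,0]>.4)&(P[...,0]<.8)&(abs(P[...,1])<.3)]; print("table z",np.percentile(t[:,2],[5,50,95]))
z=np.load("top0.npz"); a=cv2.resize(z["im"][85:285,140:340],None,fx=4,fy=4,interpolation=cv2.INTER_CUBIC)[:600]
cv2.imwrite("pics/tc.png",cv2.resize(z["im"][85:275,140:350],None,fx=3,fy=3,interpolation=cv2.INTER_CUBIC))
z=np.load("side0.npz");cv2.imwrite("pics/sc.png",cv2.resize(z["im"][165:315,140:340],None,fx=4,fy=4,interpolation=cv2.INTER_CUBIC))
E
```

```text
top [202 221  26  46 939] [214.38977636 243.3514377 ] [0.4758 0.2044 0.0088] -0.0031815865336235357 1.060925407891088
((469.5089111328125, 195.07345581054688), (115.1211166381836, 65.76288604736328), 7.5017266273498535)
table z [-0.00383323 -0.00042449  0.00798121]
side [256 171  61  23 692] [285.36271676 181.25722543] [ 0.6347 -0.1569  0.0262] 0.002183055991407488 0.4546010905914932
((484.53387451171875, 308.69903564453125), (194.64706420898438, 1138.421875), 17.193208694458008)
side [261 249  49  21 689] [286.61538462 257.82728592] [0.4662 0.2115 0.009 ] 3.6692115776998645e-05 0.4546010905914932
((378.4390869140625, 505.2181396484375), (103.07032012939453, 700.986083984375), 17.606142044067383)
table z [-0.00105668  0.00038536  0.01165139]
```

View pics/tc.png

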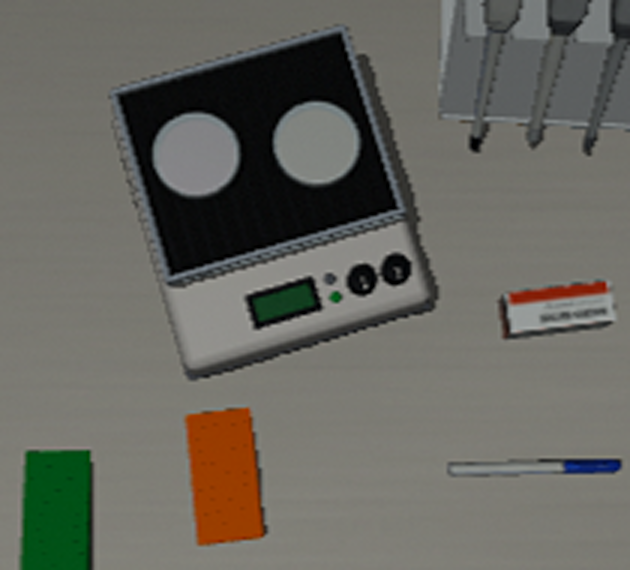

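View pics/sc.png

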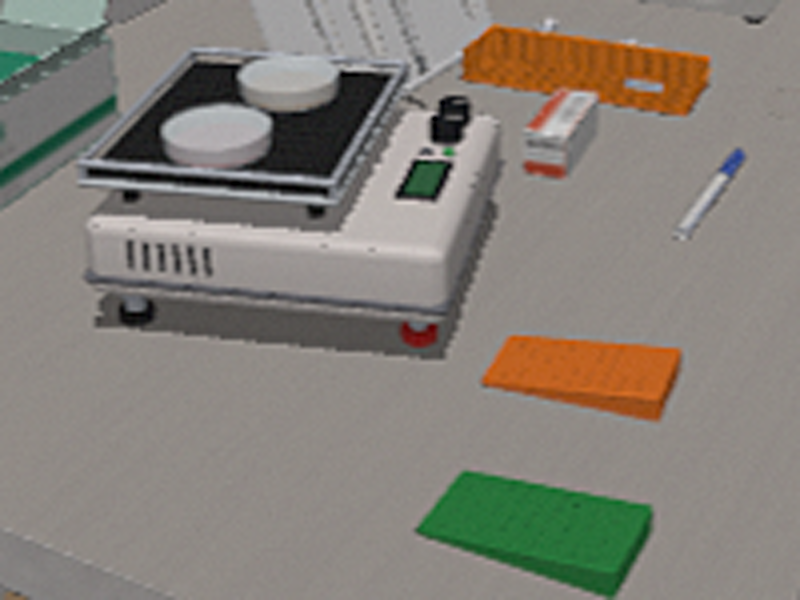

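Orange wedge confirmed: side crop (580,375), top crop (225,475). Its thin end already faces the shaker. The red pad is in the side image near (245,248). Next I'll fit poses.

```bash
cat >> h.py <<'E'
from scipy.optimize import minimize
W=np.array([[sx*.05,sy*.025,z] for sx in(-1,1) for sy in(-1,1) for z in(0,.016 if sx<0 else .002)])
def wpts(q): 
    c,s=np.cos(q[2]),np.sin(q[2]); return W@np.array([[c,s,0],[-s,c,0],[0,0,1]])+[q[0],q[1],0]
def omask(im,d,n):
    hsv=cv2.cvtColor(im,cv2.COLOR_BGR2HSV); P=cloud(n,d)
    m=(hsv[...,0]<15)&(hsv[...,1]>150)&(hsv[...,2]>60)
    m&=(P[...,1]>.08)&(P[...,1]<.32)&(P[...,0]<.62)&(P[...,2]<.03)
    m=cv2.morphologyEx(m.astype(np.uint8),cv2.MORPH_OPEN,np.ones((3,3)))
    nn,l,s,c=cv2.connectedComponentsWithStats(m); i=1+np.argmax(s[1:,4]); return (l==i)
def fitw(views,q0):
    S=8
    ms=[(n,m) for n,m in views]
    def cost(q):
        e=0
        for n,m in ms:
            uv=proj(n,wpts(q)); h=cv2.convexHull(uv.astype(np.float32)).reshape(-1,2)
            b=np.zeros((384*4,512*4),np.uint8); cv2.fillPoly(b,[np.round((h*4+1.5)*16).astype(np.int32)],255,shift=4)
            b=cv2.resize(b,(512,384),interpolation=cv2.INTER_AREA)/255.
            e+=np.abs(b-m).sum()
        return e
    best=None
    for k in range(3):
        sm=np.array([[0,0,0],[.008,0,0],[0,.008,0],[0,0,.1]])/(1+2*k)
        r=minimize(cost,q0,method="Nelder-Mead",options=dict(initial_simplex=q0+sm,maxiter=200,xatol=1e-4,fatol=.05)); q0=r.x
    return r.x,r.fun,[int(m.sum()) for _,m in ms]
E
python3 - <<'E'
from h import *
v=[]
for n in("top","side"):
    z=np.load(n+"0.npz"); v.append((n,omask(z["im"],z["d"],n)))
q0=np.array([.47,.208,.1])
for vv in (v[:1],v[1:],v): print([n for n,_ in vv],fitw(vv,q0))
# shaker
for n in("top","side"):
    z=np.load(n+"0.npz"); im,d=z["im"],z["d"]; P=cloud(n,d)
    reg=(P[...,0]>.48)&(P[...,0]<.85)&(P[...,1]>.0)&(P[...,1]<.32)
    for lo,hi,nm in((.068,.080,"deck"),(.094,.103,"plat"),(.105,.118,"rail/dish")):
        m=reg&(P[...,2]>lo)&(P[...,2]<hi); m=cv2.morphologyEx(m.astype(np.uint8),cv2.MORPH_OPEN,np.ones((2,2)))>0
        Q=P[m]; print(n,nm,len(Q),np.median(Q,0).round(4),cv2.minAreaRect(Q[:,:2].astype(np.float32)*1000))
    hsv=cv2.cvtColor(im,cv2.COLOR_BGR2HSV)
    r=((hsv[...,0]<8)|(hsv[...,0]>172))&(hsv[...,1]>150)&(hsv[...,2]>60)&reg&(P[...,2]<.03)
    vv,uu=np.nonzero(r); print("red",n,r.sum(), (uu.min(),uu.max(),vv.min(),vv.max()) if r.any() else "", P[r].min(0),P[r].max(0)) if r.any() else 0
E
```

```text
['top'] (array([0.47618765, 0.20413928, 0.11563421]), np.float64(38.396078431372544), [956])
['side'] (array([0.47597028, 0.20369243, 0.10434079]), np.float64(58.92156862745098), [696])
['top', 'side'] (array([0.47591567, 0.20374841, 0.10340249]), np.float64(101.29803921568627), [956, 696])
top deck 2290 [0.6008 0.1525 0.0733] ((604.954345703125, 88.86204528808594), (295.5989685058594, 298.1244812011719), 22.843053817749023)
top plat 3506 [0.6954 0.1764 0.0987] ((650.4794921875, 184.6285400390625), (245.0087127685547, 402.5420837402344), 65.90708923339844)
top rail/dish 1898 [0.7003 0.1633 0.1124] ((652.763671875, 186.84063720703125), (248.06494140625, 406.6570739746094), 66.30914306640625)
side deck 1681 [0.614  0.2201 0.074 ] ((547.6845092773438, 415.9081726074219), (227.7627410888672, 1016.9617309570312), 25.876501083374023)
side plat 1255 [0.67   0.1976 0.0992] ((583.8079223632812, 411.6660461425781), (218.47958374023438, 1072.9520263671875), 29.674057006835938)
side rail/dish 945 [0.6907 0.2003 0.1103] ((596.2290649414062, 370.4919128417969), (224.0795135498047, 1165.6278076171875), 32.667118072509766)
red side 48 (np.int64(183), np.int64(248), np.int64(246), np.int64(379)) [ 0.55844711  0.20600046 -0.45562762] [0.77875722 0.24121569 0.01443609]
```

```bash
python3 - <<'E'
from h import *
px=np.array([(115,93),(345,27),(408,213),(170,283)])/3+[140,85]-.33
c=np.array([atz("top",*p,.109) for p in px]); print(c.round(4)); 
print("sides",[np.linalg.norm(c[i]-c[(i+1)%4]).round(4) for i in range(4)],"ctr",c.mean(0))
e=(c[0]+c[1]-c[2]-c[3]); print("yaw x",np.arctan2(e[1],e[0])); e=c[0]+c[3]-c[1]-c[2]; print("yaw y",np.arctan2(-e[0],e[1]))
z=np.load("side0.npz"); im,d=z["im"],z["d"]; P=cloud("side",d)
hsv=cv2.cvtColor(im,cv2.COLOR_BGR2HSV)
r=((hsv[...,0]<8)|(hsv[...,0]>172))&(hsv[...,1]>120)&(hsv[...,2]>50)
r[:235]=0;r[262:]=0;r[:,:232]=0;r[:,258:]=0
vv,uu=np.nonzero(r);print(len(uu),uu.min(),uu.max(),vv.min(),vv.max()); print(np.percentile(P[r],[5,50,95],0).round(4))
for u,v in zip(uu,vv): pass
cv2.imwrite("pics/red.png",cv2.resize(im[225:275,215:285],None,fx=11,fy=11,interpolation=cv2.INTER_NEAREST))
E
```

```text
[[0.7443 0.2799 0.109 ]
 [0.7956 0.1138 0.109 ]
 [0.656  0.0697 0.109 ]
 [0.6049 0.2384 0.109 ]]
sides [np.float64(0.1738), np.float64(0.1464), np.float64(0.1763), np.float64(0.1454)] ctr [0.70023099 0.17544448 0.109     ]
yaw x 0.297394648543584
yaw y 0.29698372111800636
39 240 248 246 251
[[5.586e-01 2.082e-01 4.000e-04]
 [5.644e-01 2.225e-01 1.180e-02]
 [5.855e-01 2.273e-01 1.400e-02]]
```

View pics/red.png

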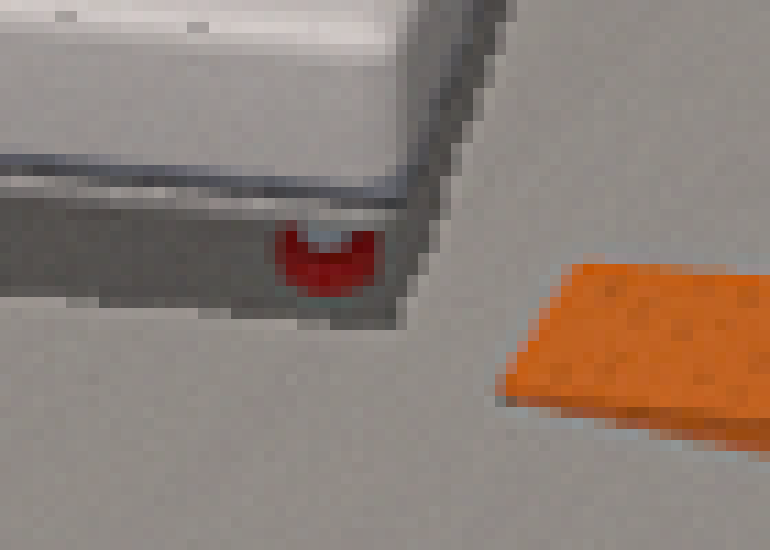

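```bash
cat >> h.py <<'E'
def T(q,p):
    c,s=np.cos(q[2]),np.sin(q[2]); p=np.atleast_2d(p).astype(float); return p@np.array([[c,s,0],[-s,c,0],[0,0,1]])+[q[0],q[1],0]
def overlay(n,im,qs,qw,g,box,k,name):
    x0,x1,y0,y1=box; a=cv2.resize(im[y0:y1,x0:x1],None,fx=k,fy=k,interpolation=cv2.INTER_CUBIC)
    def pl(p,col): cv2.polylines(a,[np.round(((proj(n,p)+.5-[x0,y0])*k)*8).astype(np.int32)],True,col,1,cv2.LINE_AA,3)
    R=lambda xa,xb,ya,yb,z:[(xa,ya,z),(xb,ya,z),(xb,yb,z),(xa,yb,z)]
    pl(T(qs,R(-.105,.105,-.095,.095,.024)),(255,0,0)); pl(T(qs,R(-.105,-.045,-.095,.095,.074)),(0,255,255)); pl(T(qs,R(-.045,.105,-.09,.09,.109)),(0,255,0))
    t=np.linspace(0,6.28,40)[:-1]
    for fx in(-.085,.085):
        for fy in (-.075,.075):
            gg=g if(fx<0 and fy>0) else 0
            for z in(gg,gg+.008): pl(T(qs,np.c_[fx+.011*np.cos(t),fy+.011*np.sin(t),0*t+z]),(255,0,255))
    if qw is not None:
        w=wpts(qw); pl(w[[1,3,7,5]],(255,255,0)); pl(w[[0,2,6,4]],(255,255,255))
    cv2.imwrite(f"pics/{name}.png",a)
E
cat > ov.py <<'E'
import sys
from h import *
q=eval(sys.argv[1]); g=float(sys.argv[2])
qw=[.476,.204,.11]
z=np.load("top0.npz"); overlay("top",z["im"],q,qw,g,(160,310,85,225),4,"ovt")
z=np.load("side0.npz"); overlay("side",z["im"],q,qw,g,(155,275,172,262),6,"ovs")
E
python3 ov.py "[.6715,.1666,.297]" .007
```

```text
(no output)
```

View pics/ovt.png

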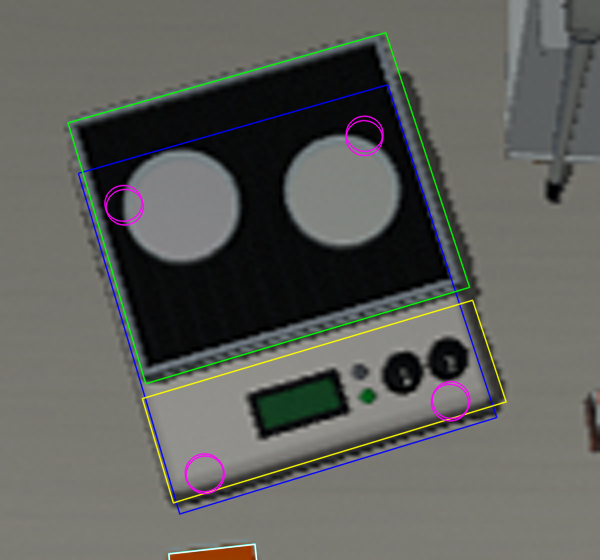

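View pics/ovs.png

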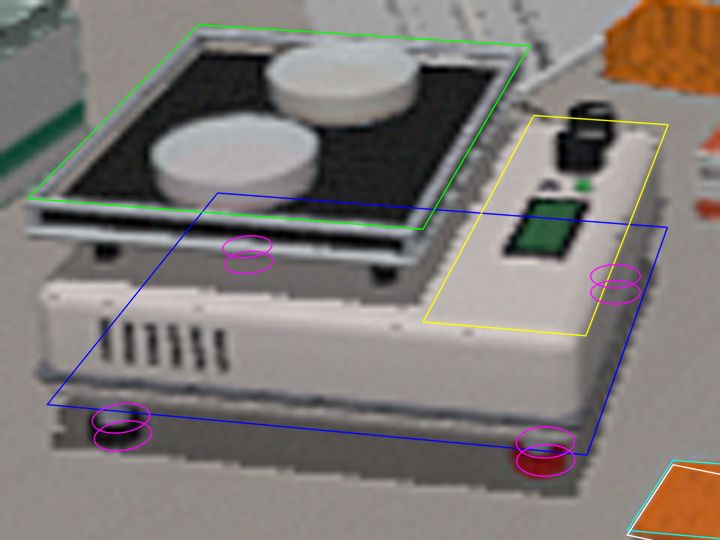

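```bash
cat >> h.py <<'E'
from scipy.spatial.transform import Rotation as Ro
FOOT=np.array([.569,.214]); YAW=.297
u=np.array([np.cos(YAW),np.sin(YAW)]); nv=np.array([-u[1],u[0]])
def ori(sign,yaw=YAW):
    n=np.array([-np.sin(yaw),np.cos(yaw),0])*sign; x=np.array([0,0,-1.]); return Ro.from_matrix(np.c_[x,n,np.cross(x,n)]).as_rotvec()
def F(a,l,z): return np.r_[FOOT+a*u+l*nv,z]
def AL(p): d=np.asarray(p)[:2]-FOOT; return d@u,d@nv
E
python3 - <<'E'
from h import *
for s in(1,-1):
    for p in (F(-.1685,.027,.1),F(-.1685,.027,.004),F(-.09,0,.004),F(0,0,.074)): print(s,kin.ik(p,ori(s)))
print(read_qpos())
c=[atz("top",x,310,0) for x in(150,250)];print(c)
z=np.load("top0.npz");P=cloud("top",z["d"]);print(P[257,170],P[257,147])
E
```

```text
1 [ 0.5353807   0.12556796 -1.11278106  2.05273668  0.13086612  1.03686776
  1.22665521]
1 [ 0.44347342  0.35664305 -1.08502354  2.13420001  0.41267504  0.8785441
  0.98107041]
1 [ 0.31903517  0.45783513 -0.90714589  1.96799921  0.44943574  0.92969581
  1.05215962]
1 [ 0.38405391  0.62673875 -1.09577755  1.69656814  0.59543364  1.19423729
  1.00264947]
-1 [ 0.68730184  0.18369315 -1.29115792  2.04940522  0.20380474  1.05002687
 -1.97558885]
-1 [ 0.48286651  0.38273499 -1.13502534  2.13307305  0.45004345  0.89192882
 -2.19105358]
-1 [ 0.2367474   0.41893218 -0.80287323  1.97129413  0.38073795  0.90666987
 -2.03660079]
-1 [ 0.25501373  0.52474469 -0.8874754   1.70204782  0.44406701  1.12978127
 -2.03506025]
[ 1.18981707  0.3338418   0.0398577   1.46616292 -0.01336128  1.34325966
 -0.05851551]
[array([0.328089  , 0.34685674, 0.        ]), array([0.3259371 , 0.12327767, 0.        ])]
[ 0.4451606   0.30544803 -0.00153255] [0.44517312 0.35563794 0.00873598]
```

```bash
python3 - <<'E'
from h import *
env.movel([.128,-.442,.24],velocity=.25)
print(read_qpos(),read_eef_pos())
q=np.array(read_qpos()); q[0]-=1.288+.44; 
print(q)
env.goto_joints(q); print(read_time(),read_eef_pos(),read_ee_rot())
gripper_to(.015,10)
for s in(1,-1):
    for p in (F(-.1685,.027,.1),F(-.1685,.027,.004),F(-.09,0,.004),F(0,0,.074)): print(s,kin.ik(p,ori(s)))
print(read_time(),read_gripper_width())
E
```

```text
[ 1.18209878e+00 -6.17239621e-02  9.77457147e-03  1.87612805e+00
  6.65121073e-04  1.32659672e+00 -9.73716340e-02] [ 0.12823094 -0.44282119  0.2400246 ]
[-5.45901224e-01 -6.17239621e-02  9.77457147e-03  1.87612805e+00
  6.65121073e-04  1.32659672e+00 -9.73716340e-02]
3.4917 [0.41773259 0.19509598 0.24003461] [ 0.88190332  1.38438639 -0.88118487]
1 [-5.86886239e-01  2.19005999e-02  4.24005281e-02  2.09719920e+00
 -1.08767580e-03  1.02251279e+00  1.32386738e+00]
1 [-0.57784606  0.16738251  0.03500736  2.17765    -0.00815506  0.79667741
  1.33016992]
1 [-0.50573967  0.29886926  0.05569617  2.00724475 -0.02209192  0.83603643
  1.43010054]
1 [-0.47380383  0.36646501  0.04998042  1.74018789 -0.02081483  1.03545263
  1.45127874]
-1 [-5.05494701e-01  2.54567464e-02 -3.99931782e-02  2.09344890e+00
  1.19237129e-03  1.02270767e+00 -1.81989256e+00]
-1 [-0.52495562  0.16893792 -0.02135846  2.17509342  0.00501737  0.7976054
 -1.82331069]
-1 [-0.5064311   0.29886502  0.05647912  2.00728001 -0.0224022   0.8360212
 -1.71122671]
-1 [-0.51774367  0.36665353  0.10374445  1.7426039  -0.04320063  1.0345459
 -1.67256455]
4.8333 0.014992013066704023
```

Good configuration. Next: a short alignment push from behind, then look again.

```bash
python3 - <<'E'
from h import *
o=ori(1)
env.move_pose(F(-.1685,.027,.10),o)
print(env.movel(F(-.1685,.027,.005),velocity=.12,threshold=4), read_eef_pos(),read_force())
f0=np.array(read_force())
print(env.movel(F(-.140,.027,.005),velocity=.04,threshold=4), AL(read_eef_pos()),np.array(read_force())-f0)
it,dt=shot("top","t1"); is_,ds=shot("side","s1")
for vv in ([("top",omask(it,dt,"top"))],[("side",omask(is_,ds,"side"))]):
    q,c,m=fitw(vv,np.array([.485,.207,.25])); print(vv[0][0],q,c,m,AL(q))
print(read_time())
cv2.imwrite("pics/t1c.png",cv2.resize(it[150:290,130:330],None,fx=4,fy=4)); cv2.imwrite("pics/s1c.png",cv2.resize(is_[165:315,140:340],None,fx=4,fy=4))
E
```

```text
False [0.40044814 0.19077585 0.00559044] [ 0.51036226 -0.25067503  0.6654883 ]
False (np.float64(-0.14013537258694705), np.float64(0.026990905303998895)) [-2.09330806  0.94048527 -0.62506756]
top [0.49617601 0.21127011 0.24565109] 821.6509803921568 [144] (np.float64(-0.0704345710881133), np.float64(0.018701780973277862))
side [0.48843731 0.21076943 0.19376761] 136.24313725490197 [621] (np.float64(-0.07798099434106869), np.float64(0.020487772792671305))
8.025
```

View pics/t1c.png

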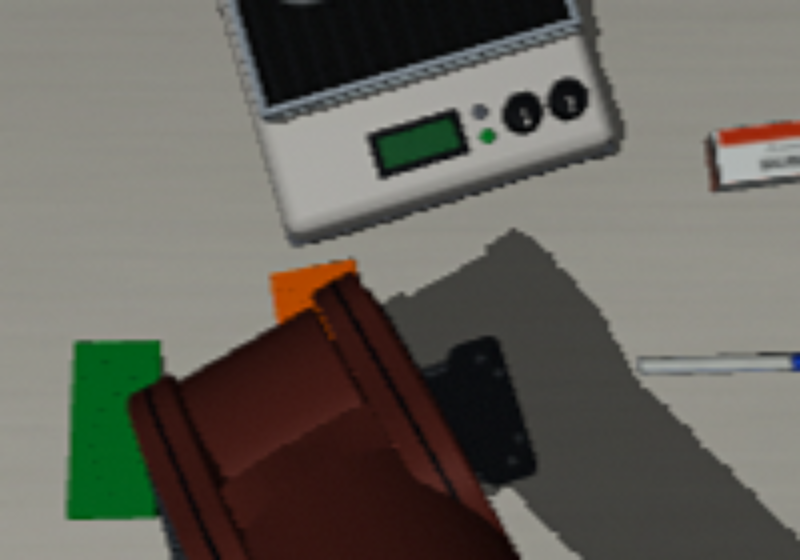

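View pics/s1c.png

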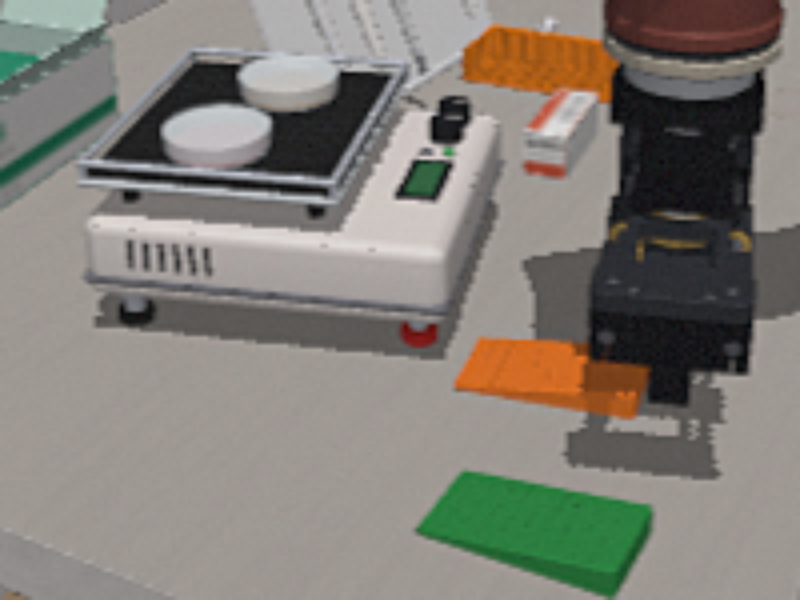

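```bash
cat >> h.py <<'E'
def look(tag,q0):
    it,dt=shot("top","t"+tag); is_,ds=shot("side","s"+tag)
    v=[("top",omask(it,dt,"top")),("side",omask(is_,ds,"side"))]
    for vv in (v[:1],v[1:]):
        q,c,m=fitw(vv,np.array(q0)); print(vv[0][0],q.round(4),c,m,np.round(AL(q),4))
    cv2.imwrite(f"pics/t{tag}c.png",cv2.resize(it[150:290,130:330],None,fx=4,fy=4)); cv2.imwrite(f"pics/s{tag}c.png",cv2.resize(is_[165:315,140:340],None,fx=4,fy=4))
E
python3 - <<'E'
from h import *
env.movel(F(-.155,.027,.005),velocity=.15)
env.movel(F(-.155,.027,.06),velocity=.2)
gripper_to(0,10)
A=-.096
env.movel(F(A,.083,.06),velocity=.2)
print(env.movel(F(A,.083,.005),velocity=.12,threshold=4), read_eef_pos())
f0=np.array(read_force())
print(env.movel(F(A,.041,.005),velocity=.05,threshold=5), AL(read_eef_pos()),np.array(read_force())-f0,read_gripper_width())
env.movel(F(A,.06,.005),velocity=.15)
env.movel(F(A,.06,.08),velocity=.25)
env.movel(F(A-.05,.2,.15),velocity=.3)
look("2",[.485,.195,.28]); print(read_time())
E
```

```text
False [0.45308475 0.26503926 0.00542704]
False (np.float64(-0.0960511096246069), np.float64(0.04122360139508033)) [ 0.00581819  1.2077271  -0.83810072] 0.0006296509300264648
top [0.4973 0.198  0.3207] 41.38823529411764 [940] [-0.0733  0.0057]
side [0.4953 0.1975 0.3152] 56.886274509803926 [668] [-0.0753  0.0058]
12.9833
```

View pics/t2c.png

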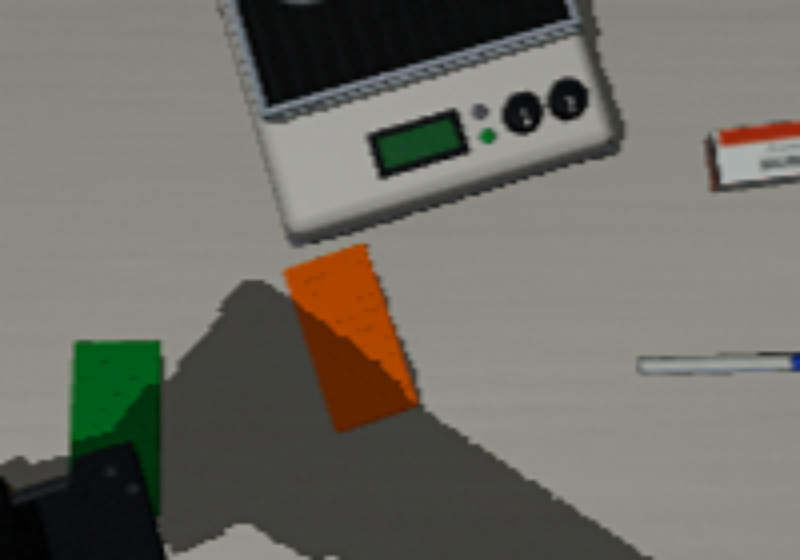

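View pics/s2c.png

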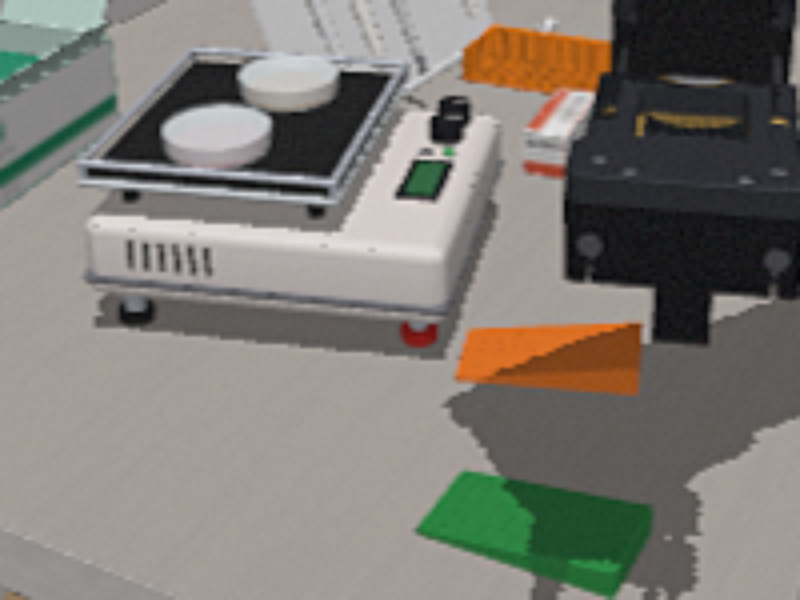

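```bash
python3 - <<'E'
from h import *
A=-.089
env.movel(F(A-.05,.09,.08),velocity=.3)
env.movel(F(A,.05,.08),velocity=.25)
print(env.movel(F(A,.05,.005),velocity=.15,threshold=4))
print(env.movel(F(A,.0355,.005),velocity=.04,threshold=5), AL(read_eef_pos()))
env.movel(F(A,.05,.005),velocity=.15)
env.movel(F(A,.05,.06),velocity=.25)
env.movel(F(-.155,.0,.06),velocity=.25)
gripper_to(.015,10)
print(env.movel(F(-.155,.0,.005),velocity=.12,threshold=4))
env.movel(F(-.145,.0,.005),velocity=.05)
f0=np.array(read_force())
r=env.movel(F(-.105,.0,.005),velocity=.04,threshold=5); f=np.array(read_force())-f0
print(r,AL(read_eef_pos()),f,f[:2]@u)
look("3",[.52,.2,.297]); print(read_time())
E
```

```text
False
False (np.float64(-0.08890613914811779), np.float64(0.03520186425988939))
False
False (np.float64(-0.10513335359918073), np.float64(-2.4619051303351913e-05)) [-0.30821755  0.37601163  0.11348006] -0.18468251385177797Traceback (most recent call last):
  File "<stdin>", line 16, in <module>
  File "h.py", line 67, in look
    v=[("top",omask(it,dt,"top")),("side",omask(is_,ds,"side"))]
              ~~~~~^^^^^^^^^^^^^
  File "h.py", line 26, in omask
    nn,l,s,c=cv2.connectedComponentsWithStats(m); i=1+np.argmax(s[1:,4]); return (l==i)
                                                      ~~~~~~~~~^^^^^^^^^
    return _wrapfunc(a, 'argmax', axis=axis, out=out, **kwds)
    return bound(*args, **kwds)
ValueError: attempt to get argmax of an empty sequence
```

```bash
python3 - <<'E'
from h import *
is_=cv2.imread("pics/s3.png")
cv2.imwrite("pics/s3c.png",cv2.resize(is_[200:300,210:330],None,fx=6,fy=6,interpolation=cv2.INTER_CUBIC)); z=np.load("s3.npz")
q,c,m=fitw([("side",omask(z["im"],z["d"],"side"))],np.array([.503,.196,.3]));print(q,c,m,AL(q),read_time())
E
```

```text
[0.52394572 0.19913771 0.22838379] 152.52941176470588 [547] (np.float64(-0.047431239900459665), np.float64(-0.0010263314372660963)) 19.05
```

View pics/s3c.png

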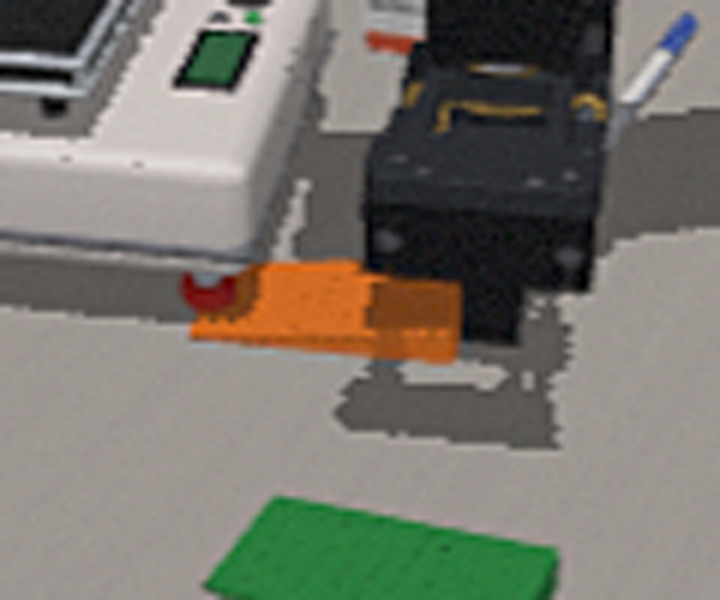

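Side view: the thin end is under the red pad (crop (210,290)), and the wedge has good margin on both sides. Pushing on until the force rises.

```bash
python3 - <<'E'
from h import *
f0=np.array(read_force()); a=-.105
r=env.movel(F(-.064,.0,.005),velocity=.015,threshold=4.5); f=np.array(read_force())-f0
print(r,AL(read_eef_pos()),f,f[:2]@u,read_time())
for _ in range(3):
    env.sleep(.1); f=np.array(read_force())-f0; print(AL(read_eef_pos()),f,f[:2]@u)
is_,d=shot("side","s4"); it,_=shot("top","t4")
cv2.imwrite("pics/s4c.png",cv2.resize(is_[170:300,150:330],None,fx=4,fy=4,interpolation=cv2.INTER_CUBIC))
E
```

```text
True (np.float64(-0.09563387145824084), np.float64(-8.907154599805077e-05)) [ 0.2600766  -0.28785323  0.63113618] 0.1644490469861494 20.125
(np.float64(-0.09608132538465315), np.float64(-0.00012128855311652386)) [-0.1993504   0.35034512  0.13570606] -0.0880930898488681
(np.float64(-0.0962020068294924), np.float64(-0.0001183969636944251)) [ 0.26514847  0.17705499 -0.43591084] 0.30535558943318686
(np.float64(-0.0962273613363463), np.float64(-0.0001121254773711642)) [ 0.23075625  0.73644267 -0.28404875] 0.43617551419871947
```

View pics/s4c.png

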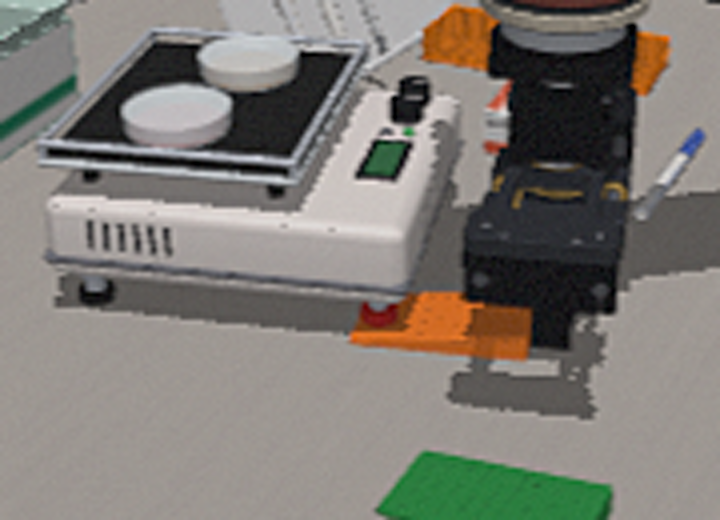

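```bash
python3 - <<'E'
from h import *
f0=np.array(read_force())
r=env.movel(F(-.088,.0,.005),velocity=.008,threshold=6.5); f=np.array(read_force())-f0
print(r,AL(read_eef_pos()),f,f[:2]@u,read_time())
env.movel(F(-.125,0,.005),velocity=.1); env.movel(F(-.125,0,.14),velocity=.25)
gripper_to(0,10)
env.movel(F(-.11,.16,.16),velocity=.3)
is_,d=shot("side","s5"); it,dt=shot("top","t5")
v=omask(it,dt,"top"); q,c,m=fitw([("side",omask(is_,d,"side"))],np.array([.53,.2,.297])); print(q,c,m,AL(q))
cv2.imwrite("pics/s5c.png",cv2.resize(is_[200:300,170:300],None,fx=6,fy=6,interpolation=cv2.INTER_CUBIC))
overlay("top",it,[.6715+.001,.1666+.0006,.297],[*(FOOT+u*(-.0355)),YAW],.0055,(130,310,85,225),4,"ovt5")
print(read_time())
# shaker moved? diff against first image
z=np.load("top0.npz")["im"]; print("diff shaker roi",np.abs(z[95:205,175:285].astype(int)-it[95:205,175:285]).mean())
E
```

```text
True (np.float64(-0.09557252572307176), np.float64(-0.0001641615420447471)) [ 0.39665517  0.64924917 -1.3048409 ] 0.5692937480516627 20.9833
[0.53604031 0.20131052 0.26251308] 96.21960784313725 [596] (np.float64(-0.03523028906410838), np.float64(-0.002488166404347954))
23.5083
diff shaker roi 16.640027548209368
```

View pics/s5c.png

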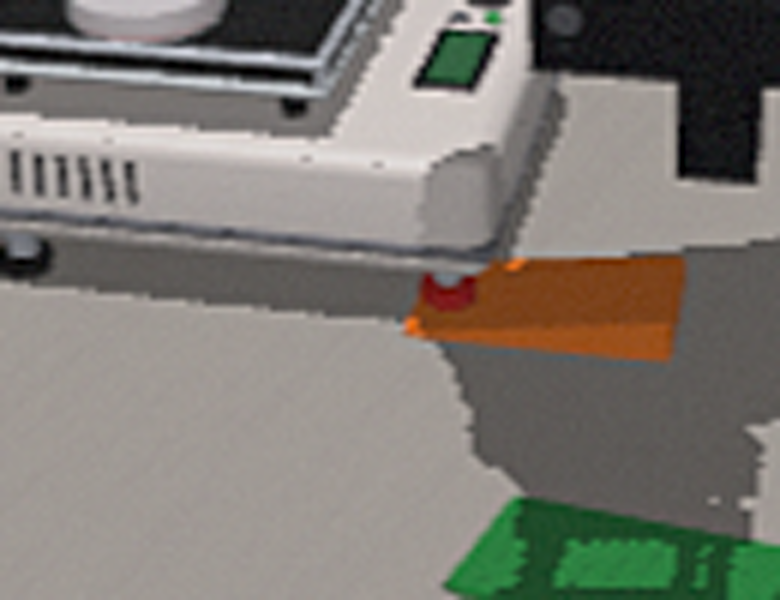

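View pics/ovt5.png

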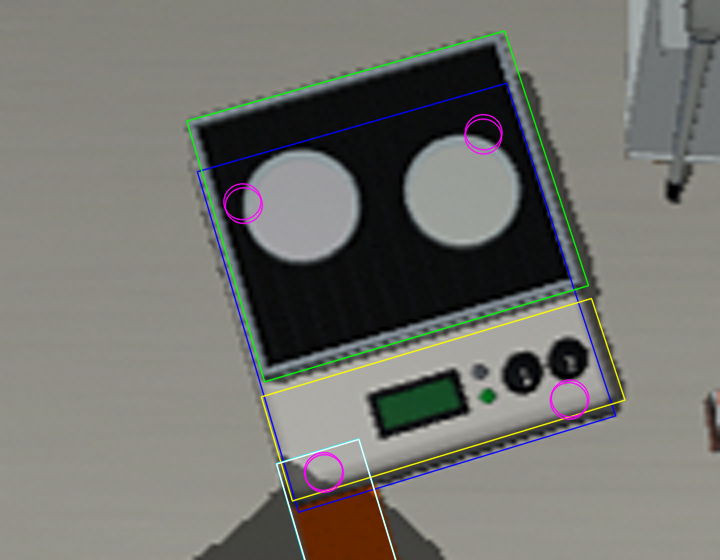

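The wedge is snug: two pushes stopped at the same place. In the side crop the red pad sits on the slope at (447,290), and the top overlay shows the shaker hasn't moved. Next is the press on the corner.

```bash
python3 - <<'E'
from h import *
env.movel(F(-.06,.08,.16),velocity=.3)
env.movel(F(0,.001,.12),velocity=.25)
env.sleep(.2)
env.movel(F(0,.001,.084),velocity=.12)
f0=np.mean([read_force() for _ in range(5)],0); print(f0)
r=env.movel(F(0,.001,.066),velocity=.01,threshold=2.0)
print(r,read_eef_pos(),(np.array(read_force())-f0)); 
z=read_eef_pos()[2]; t0=None
for i in range(25):
    f=(np.mean([read_force() for _ in range(3)],0)-f0)
    if f[2]<12: z-=.0005; env.movel(F(0,.001,z),velocity=.02)
    else:
        break
    if i%2==0: print(i,round(z,4),read_eef_pos()[2].round(4),f.round(1),read_time())
    if z<.066: print("LOW");break
t0=read_time(); print("hold",z,read_eef_pos(),f,t0)
E
```

```text
[0.01658645 0.20285368 0.92947047]
True [0.56863478 0.21499803 0.07446218] [ 0.29723932 -0.12399492  4.22032935]
0 0.074 0.0744 [ 0.3 -0.1  4.2] 26.475
2 0.073 0.0742 [-3.9 -1.7  8.9] 26.975
hold 0.07246217842323299 [0.56856887 0.21506188 0.07413197] [-6.42076895 -2.82036039 15.07455917] 27.225
```

```bash
python3 - <<'E'
from h import *
for _ in range(6):
    env.sleep(.22); print(read_eef_pos().round(4) if hasattr(read_eef_pos(),'round') else read_eef_pos(),np.round(read_force(),1),read_time())
env.movel(F(0,.001,.12),velocity=.1)
env.movel(F(-.06,.08,.17),velocity=.25)
env.movel(F(-.15,.22,.22),velocity=.3)
is_,d=shot("side","s6"); it,dt=shot("top","t6")
a=cv2.imread("pics/t5.png"); 
for nm,b in(("t0",np.load("top0.npz")["im"]),("t5",a)):
    g0=cv2.cvtColor(b[95:170,175:285],cv2.COLOR_BGR2GRAY).astype(np.float32);g1=cv2.cvtColor(it[95:170,175:285],cv2.COLOR_BGR2GRAY).astype(np.float32)
    print(nm,cv2.phaseCorrelate(g0,g1))
b=np.load("side0.npz")["im"]; g=lambda x:cv2.cvtColor(x[170:245,155:265],cv2.COLOR_BGR2GRAY).astype(np.float32)
print("side",cv2.phaseCorrelate(g(b),g(is_)))
for n,i,dd in(("side",is_,d),("top",it,dt)):
    q,c,m=fitw([(n,omask(i,dd,n))],np.array([.536,.2013,.28])); print(n,q,c,m,AL(q))
cv2.imwrite("pics/s6c.png",cv2.resize(is_[170:300,150:330],None,fx=4,fy=4,interpolation=cv2.INTER_CUBIC))
cv2.imwrite("pics/t6c.png",cv2.resize(it[85:275,140:350],None,fx=3,fy=3,interpolation=cv2.INTER_CUBIC))
E
```

```text
[0.5686 0.215  0.0741] [-7.6 -2.6 16.2] 27.4417
[0.5685 0.2151 0.0741] [-7.5 -2.6 15.7] 27.6583
[0.5686 0.2151 0.0741] [-7.1 -2.1 15.6] 27.875
[0.5686 0.2151 0.0741] [-7.3 -2.2 16.1] 28.0917
[0.5686 0.2151 0.0741] [-7.2 -1.9 16.6] 28.3083
[0.5685 0.2151 0.0741] [-7.1 -1.9 16.7] 28.525
t0 ((-0.0008172298983950554, 0.5040512546327776), 0.9867534622086419)
t5 ((-0.019599682527626783, 0.5088995497611535), 0.9939726625548468)
side ((0.021848716993083883, 0.4875079438336556), 0.9964443152480655)
side [0.53553169 0.20066506 0.27211767] 105.1843137254902 [583] (np.float64(-0.03590553207468194), np.float64(-0.002956525858139908))
top [0.53516731 0.20093332 0.2853784 ] 298.3490196078431 [652] (np.float64(-0.03617544994462867), np.float64(-0.0025933703406679576))
```

View pics/s6c.png

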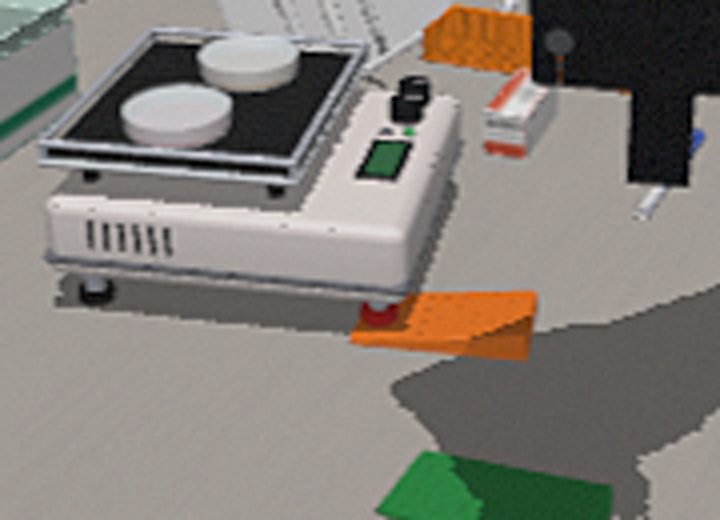

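View pics/t6c.png

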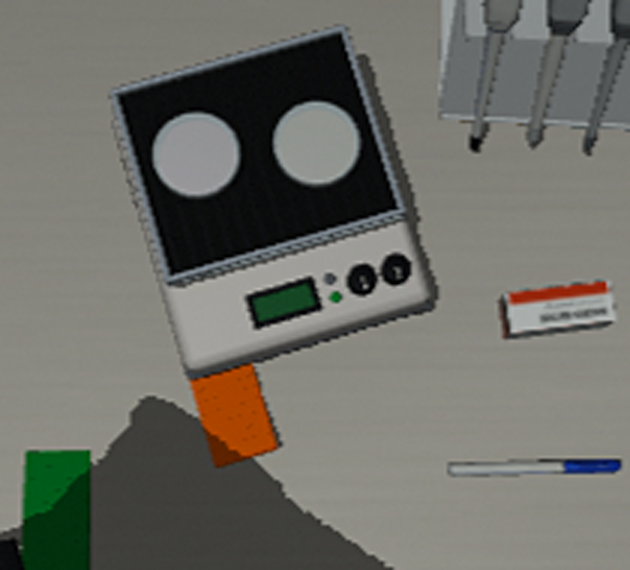

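```bash
python3 -c "
from h import *
env.sleep(.3); print(read_force(),read_time()); print(ticket.sign_off())"
```

```text
[0.45312069 0.17336728 0.21596818] 30.875
the job is handed in; nothing more can be done
None
```

The orange wedge is under the red front-left foot, and the shaker held firm when I pressed its corner. I handed the job in at about 31 s with the hand clear of everything.

- **Wedge:** I slid it along the worktop with the fingertips: a short push from behind, two nudges on its left side, then straight in, thin end first. Two separate pushes, stopping at force rises of 4.5 N and 6.5 N, ended at the same place. That puts the wedge about 5.5 mm thick where it touches the pad.
- **Press test:** I pressed the corner with about 16 N for about 1.3 s. The fingertip moved down about 0.3 mm, including the arm's own give, so the corner did not drop by the gap. There was also about 7 N of sideways force during the press.
- **Last pictures:** Compared with the first ones, they show no movement of the shaker or dishes. The image comparison reported a 0.5-pixel vertical shift in every pair, including the two with no motion expected, so I took it as an artefact. The carton, marker and green wedge look undisturbed.
- **Less certain:** The final wedge fit is about 2.5–3 mm right of the foot's centre line. It is turned 0.01–0.025 rad from the shaker's axis. Part of the wedge is hidden there, so those fits are poorer than the earlier ones, but the pad is well inside the wedge's width.

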